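# Set the toy-car axle drill and start it

### The job

Crank the handwheel of the drilling station, regripping its rim as needed, until the pointer on the carriage lines up with the pointed finger on the rail (not the flat-nosed block). Only once they line up, twist the start switch clockwise fully to its stop and let it spring back. Leave the carriage lined up and everything else on the table where it is.

Things in the scene. Friction and masses are not known exactly. Their poses are not given: they have to be found in the camera images.
- station: Grey axle-drilling station for toy cars, fixed, yaw varies. Origin on the table under its middle; x points to the drill at its back, y left along the bed. Gearbox with handwheel at x -0.075 m (top 62 mm high); behind it a 360 mm bed (along y) with a steel rail at x 0.018 m carrying two clamp blocks, then the carriage with a wheelless wooden car (top 98 mm high).
- handwheel (a joint): Angle of the handwheel (rad), 0 at the start, growing CLOCKWISE seen from above, range -7 to 7. Each rad clockwise drives the carriage 10 mm towards station +y (left as seen from the robot); anticlockwise drives it the other way. It turns stiffly (about 0.15 N m) and stays where it is left.
- handwheel_top (a point): On the handwheel's vertical axis, level with the rim's top edge (108 mm above the table); turns with it. Dark steel dished disc wheel, 140 mm across: its plain rim, 12 mm thick (radius 58 to 70 mm), stands 28 mm above the web inside; a 30 mm hub rises 12 mm above the web. Pinch the rim from above anywhere, one finger inside, one outside.
- carriage_tip (a point): Point of the flat steel pointer (18 mm wide, 37 mm long) that sticks out of the carriage's front edge towards the robot; the tip is at station x 0.047 m, 64 mm above the table. It starts in the middle of the bed.
- finger: The POINTED one of the two fixed clamp blocks on the rail (26 x 22 mm, 19 mm high, with a finger tapering to a point towards the carriage, 42 mm overall). Origin on the rail (50 mm above the table), 24 mm behind its point, axes parallel to the station's; its point lies on its own y = 0. Left or right of the carriage pointer by 25 to 50 mm.
- finger_tip (a point): Point of that pointed finger, at station x 0.042 m, 64 mm above the table: 5 mm short of the line on which the carriage pointer's tip runs.
- stop: The other fixed clamp block on the rail, same size but with a FLAT square nose; not the mark. Origin on the rail, under the block.
- switchbox: Grey start-switch box, 100 x 100 x 55 mm, fixed to the table right of the station; origin under its centre, yaw varies. The switch knob stands in the middle of its top.
- switch (a joint): Angle of the start switch (rad): 0 at rest, growing CLOCKWISE seen from above to its stop at 1.2. A spring (0.04 N m at rest, 0.16 N m at the stop) returns it to 0 when it is let go.
- switch_grip (a point): On the switch's vertical axis, 92 mm above the table, 9 mm below the knob's top; turns with it. Black paddle knob: a bar 64 mm long (point x), 18 mm wide (point y), 36 mm tall on a 66 mm disc whose top is 66 mm above the table. At rest the bar lies along the switch box's x.
- car_light: Loose light-wood toy car with black wheels, 120 x 56 x 54 mm, left of the gearbox; origin under its centre. Bystander.
- sanding_block: Loose cork sanding block, 75 x 50 x 30 mm, right of the gearbox; origin under its centre. Bystander.
- screwdriver: Loose screwdriver, 200 mm, blue handle, lying nearest the robot; origin under its middle. Bystander.
- car_dark: Loose dark-wood toy car with black wheels, 120 x 56 x 54 mm, behind the switch box. Bystander.
- mallet: Loose hammer with a wooden handle, 260 mm, at the far right. Bystander.
- wheel_tub: Loose round white tub of black toy wheels, 150 mm across, 60 mm high, left of the drilling station. Bystander.
There are look-alikes about, which are no part of the job. Several things look just like the switchbox: the one meant starts nearest to the robot's base.

How it is judged (in metres and radians):
On the way, in this order (a step that is already met when the one before it is completed fails the run):
1. the carriage pointer stands still, lined up with the pointed finger within 3 mm (y of carriage_tip in the frame of finger between -0.003 and 0.003 m and velocity of joint handwheel between -0.1 and 0.1 rad/s), for 0.3 s.
2. the start switch is at its stop (above 1.1 rad) with the pointers lined up within 3 mm (y of carriage_tip in the frame of finger between -0.003 and 0.003 m and value of joint switch above 1.1 rad), for 0.1 s.
At the end, for the whole second after the job is handed in: The carriage pointer stands still within 3 mm, along the bed, of the pointed finger; the start switch has sprung back to rest (below 0.1 rad) (all of step 1 and value of joint switch below 0.1 rad); the robot touches nothing.
It fails at once if the start switch is twisted beyond 0.6 rad while the pointers are more than 3 mm apart (value of joint switch above 0.6 rad and not (y of carriage_tip in the frame of finger between -0.003 and 0.003 m)).
It fails at once if a loose thing on the table is shifted by more than 30 mm (distance of any of car_light, sanding_block, screwdriver, car_dark, mallet, wheel_tub from where it was at the start of the episode above 0.03 m).
It also fails if it takes over 72 s, if anything falls off the work surface, if the arm or the gripper's body presses on something with over 40 N, if the wrist force passes 120 N, or if a joint passes its speed limit or range.

### The arm

A 7-joint arm with a two-finger parallel gripper is mounted at the origin on the work surface. World frame = base frame: x ahead of the robot, y to its left, z up, the work surface at z = 0. Lengths are in m, angles in degrees, forces in N, time in s.
With the tool pointing down it reaches from about 0.4 to 0.875 m from the base axis. Payload 6.5 kg.
Tool frame: the origin (TCP) lies midway between the tips of the shut fingers; the grasp point (between the pads) lies 19 mm behind it; z points along the fingers, y is the line along which they close (so a half turn about z gives the same grasp; the last joint's range is limited). The gripper opens to 85 mm and grips with 20 to 120 N. Pads are 22 mm wide; open, the fingers measure 114 mm over their backs; the gripper's body (76 mm by 85 mm) begins 54 mm behind the grasp point. The pads swing forward as they close: fully open they stand 13 mm farther back than shut.
Start: joints at [-3.793, 30.733, -0.252, 88.115, 0.149, 61.152, -4.079], TCP at [0.65, 0, 0.231] pointing down, gripper open.
Joint ranges: [-154.64, 154.64], [-21.42, 123.67], [-72.66, 72.17], [13.99, 137.28], [-74.86, 254.86], [10.95, 109.41], [-158.01, 158.01]. Speed limits (degrees/s): [136.94, 136.94, 180, 180, 180, 180, 180].

### API

Orientations are given as [roll, pitch, yaw] about the fixed x, y, z axes, in that order (R = Rz(yaw) Ry(pitch) Rx(roll)).
In Python, from station import monitor, viewer, job_done gives the robot as it stands.
- The arm moves only by the tool step_arm, never from a script. Its argument "rows" is a list of rows, each a list of 3 entries, a list of its own where there are three numbers: the shift along the tool's x, y, z in m, then the turn about the tool's z in rad, then the opening, from 0 (shut) to 1 (fully open). A call has 1 to 12 rows; each row is the pose to reach, as a shift and turn from the pose commanded when the call began, along the tool's axes at that moment; what a row does not reach only later rows make up. A row lasts 1/8 s, in which the tool goes at most 62.5 mm and 10.7 degrees, less where a joint would pass 70% of its speed; a pose out of reach is approached as far as the arm can. A call with a gripper value outside its range is refused whole. The fingers move at their own pace and stop on an object; the grip force is fixed at half the most. Time passes only in rows, so rows that repeat a pose let the fingers close. It gives the time, the measured TCP pose, the force, the opening and the grip force at its end, in the units of the state.
- monitor.get_state(): the state, without advancing time (a new reading comes with each control period).
- viewer.snapshot(name): name is "scene" or "side" or "wrist"; returns a dict with "image" (420x560x3 uint8, red, green, blue), "depth" (420x560 float32, m along the optical axis (not along the pixel's ray), 0 where there is no reading), "mtx" (3x3 intrinsics, pixels), "position" and "orientation" of the camera in the world. Camera axes: x right, y down, z forward; pixel columns grow to the right and rows downward; lengths in m; the calibration is good to about 2 mm. A picture is of the moment at which its call begins.
- job_done(): hands the job in; it is judged then, once.
The state is a dict: "time_s": time; "q": joint angles; "qvel": joint speeds; "joint_efforts": joint torques, N m; "eef_pos": TCP position; "tcp_rot": TCP orientation; "wrist_force": force on the tool from outside, world axes, zero at the start; "wrist_torque": the same for the moment, N m; "opening": finger opening in m; "grip_force": force on a finger pad.
Only numpy, scipy, OpenCV 4.12 (cv2) and the standard library are available. Lean on these libraries where they do the work, as an engineer would, in place of code of your own. Each camera call takes 0.05 s, during which the arm holds its last target. There are 200 camera calls.

## Working session

There is one attempt and no reset: what is moved stays moved. The work goes in short steps, Python scripts to look and compute and a tool call to move; the robot and the scene stay as the last step left them, time stands still between calls to the robot, and variables do not carry over. Pictures are saved under pics/ and viewed, at most 10 in all, crops included, and the job is handed in when it is done.

Besides the shell and the picture viewer there is one more tool, called in YAML: its name, and indented under it one key for each argument. step_arm: Moves the arm, as the interface text tells. Its arguments: {"type":"object","properties":{"rows":{"type":"array"}},"required":["rows"]}

```bash
mkdir -p pics; cat > h.py <<'E'
import numpy as np, cv2, pickle
from station import monitor, viewer, job_done
def snap(n,f):
    s=viewer.snapshot(n); pickle.dump(s,open(f+'.pkl','wb'))
    cv2.imwrite('pics/'+f+'.png',cv2.cvtColor(s['image'],cv2.COLOR_RGB2BGR)); return s
def load(f): return pickle.load(open(f+'.pkl','rb'))
def Rm(o):
    o=np.array(o,float)
    if o.shape==(3,3): return o
    from scipy.spatial.transform import Rotation as R
    return (R.from_quat(o) if o.size==4 else R.from_euler('xyz',o,degrees=True)).as_matrix()
def ray(s,u,v,z):
    d=Rm(s['orientation'])@np.linalg.inv(s['mtx'])@np.array([u,v,1.]); p=np.array(s['position'])
    return p+d*(z-p[2])/d[2]
def cloud(s):
    v,u=np.mgrid[:420,:560]; d=s['depth']
    c=np.stack([u*d,v*d,d],-1)@np.linalg.inv(s['mtx']).T
    return c@Rm(s['orientation']).T+np.array(s['position'])
def proj(s,p):
    c=s['mtx']@(Rm(s['orientation']).T@(np.array(p)-np.array(s['position']))); return c[:2]/c[2]
E
python3 - <<'E'
from h import *
for n in ['scene','side','wrist']:
    s=snap(n,n+'0'); print(n,s['position'],s['orientation'],s['mtx'][0,0])
a=[cv2.imread(f'pics/{n}0.png') for n in ['scene','side']]
print(monitor.get_state())
E
```

```text
scene [1.62015557 0.45529977 1.04797138] [-127.91952951   -0.91811995  117.79210279] 458.440062433113
side [-0.1962816   0.64573673  1.18858829] [-136.51351846   -0.61409344 -134.26495938] 449.15105938453746
wrist [0.64990921 0.06569729 0.3725255 ] [ 1.64994485e+02  7.51872752e-02 -7.23042241e-03] 312.0586226690983
{'time_s': 0.15, 'q': array([-3.79397701, 30.76655943, -0.25374541, 88.15608598,  0.14796559,
       61.15115838, -4.08066344]), 'qvel': array([-0.00343353, -0.20367368, -0.06436754, -0.25854861, -0.16457639,
        0.05577973,  0.03497565]), 'joint_efforts': array([ 1.61238928e-03, -5.83780539e+01,  1.04997531e+00, -2.59348226e+01,
        1.25170653e-02,  6.47799578e-03, -7.88314480e-06]), 'eef_pos': array([6.49534791e-01, 3.25074263e-06, 2.30636315e-01]), 'tcp_rot': array([-1.79926690e+02,  4.93906299e-03,  9.00029099e+01]), 'wrist_force': array([-0.3298117 ,  0.82006721,  0.60483504]), 'wrist_torque': array([ 2.80689873e-05, -1.49586499e-02, -2.24727930e-02]), 'grip_force': 0.0, 'opening': 0.08542801011344893}
```

View pics/scene0.png

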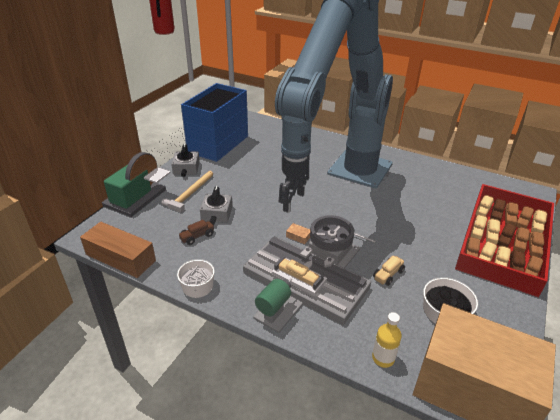

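View pics/side0.png

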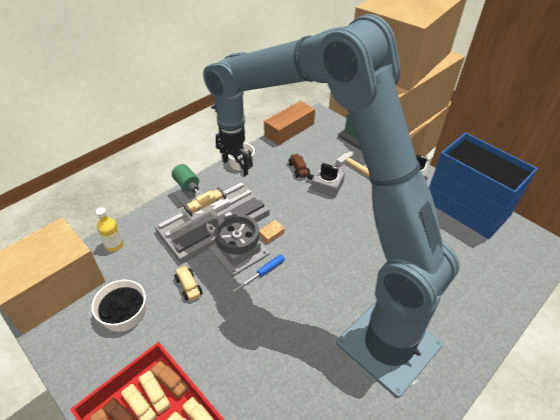

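The scene view shows two switch boxes, at (216,205) and (185,160). In the side view they are at (328,177) and (415,165). The handwheel is at scene (332,233) and side (237,234). Next I'll measure and enlarge.

```bash
python3 - <<'E'
from h import *
a,b,w=[load(n+'0') for n in ['scene','side','wrist']]
for n,s,l in [('sc',a,[(216,195),(185,153)]),('sd',b,[(328,172),(415,162)])]:
    for u,v in l:
        p=ray(s,u,v,.092); print(n,(u,v),p.round(3),np.hypot(*p[:2]).round(3))
for n,s,(u,v) in [('scene',a,(332,228)),('side',b,(237,232))]: print('wheel',n,ray(s,u,v,.1).round(3))
def crop(s,u,v,w,h,k):
    c=cv2.cvtColor(s['image'],cv2.COLOR_RGB2BGR)[v:v+h,u:u+w]; return cv2.resize(c,None,fx=k,fy=k,interpolation=cv2.INTER_CUBIC)
A=crop(a,240,205,140,110,4); B=crop(b,150,165,140,110,4)
cv2.imwrite('pics/c1.png',cv2.resize(A,(770,600)));
cv2.imwrite('pics/c2.png',cv2.resize(B,(770,600)));
C=np.vstack([crop(a,165,140,80,84,3.5),]);D=crop(b,300,150,140,84,3.5)
cv2.imwrite('pics/c3.png',np.hstack([C,D]))
E
```

```text
sc (216, 195) [ 0.56  -0.344  0.092] 0.657
sc (185, 153) [ 0.382 -0.614  0.092] 0.723
sd (328, 172) [ 0.538 -0.335  0.092] 0.634
sd (415, 162) [ 0.351 -0.612  0.092] 0.705
wheel scene [0.538 0.089 0.1  ]
wheel side [0.544 0.093 0.1  ]
```

View pics/c2.png

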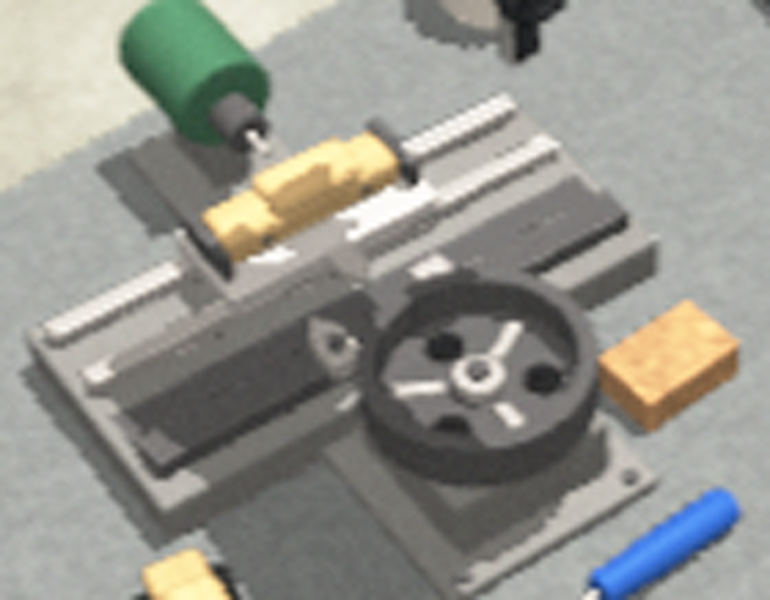

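View pics/c3.png

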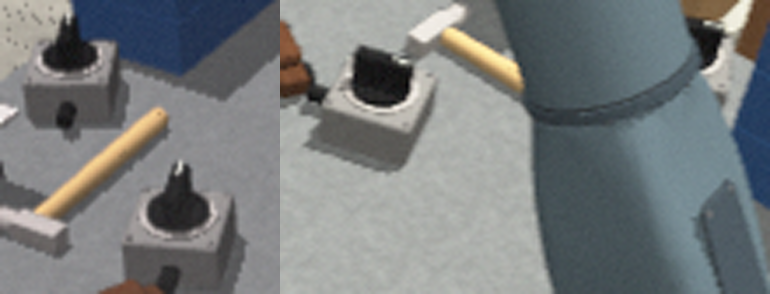

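View pics/wrist0.png

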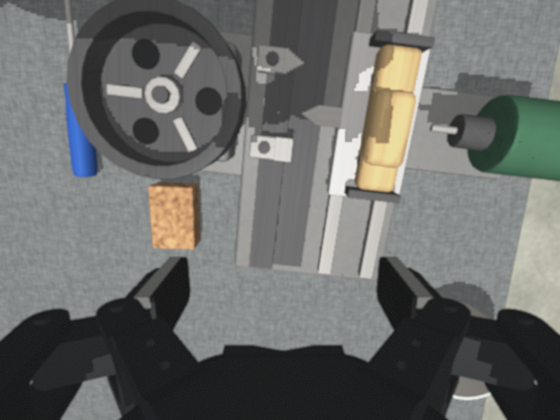

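The wrist view shows the pointed finger at (285,60) with its tip near (303,62). The flat block is at (272,150), the carriage pointer tip near (302,114) and the wheel hub at (162,95). The finger is to the left (+y), so the wheel turns clockwise. There are two switch-box candidates: A at scene (216,205), 0.64 m from the base, and B at scene (185,160), 0.71 m. A is nearest, so A is meant, and the enlarged crop confirms it.

```bash
python3 - <<'E'
from h import *
w=load('wrist0'); a=load('scene0'); b=load('side0')
im=cv2.cvtColor(w['image'],cv2.COLOR_RGB2BGR)
cv2.imwrite('pics/c4.png',cv2.resize(im[35:175,235:435],None,fx=4,fy=4,interpolation=cv2.INTER_CUBIC))
f=ray(w,303,62,.064);c=ray(w,302,114,.064);print('tips',f,c)
print('hub',ray(w,162,95,.092))
P=cloud(w)
# bed lines
g=cv2.cvtColor(im,cv2.COLOR_BGR2GRAY)
L=cv2.createLineSegmentDetector().detect(g)[0][:,0]
for x1,y1,x2,y2 in L:
    l=np.hypot(x1-x2,y1-y2)
    if l>60 and min(x1,x2)>235 and max(x1,x2)<440 and max(y1,y2)<280:
        z=np.median(P[int((y1+y2)/2)-1:int((y1+y2)/2)+2,int((x1+x2)/2)-2:int((x1+x2)/2)+3,2])
        p,q=ray(w,x1,y1,z),ray(w,x2,y2,z);d=q-p
        print(np.round([x1,y1,x2,y2]),round(z,3),np.degrees(np.arctan2(-d[0],d[1]))%180)
# rim by depth
m=(abs(P[...,2]-.108)<.006)&(np.hypot(P[...,0]-.54,P[...,1]-.09)<.09)
q=P[m][:,:2]; print(len(q),q.min(0),q.max(0),np.median(P[m][:,2]))
(cx,cy),r=cv2.minEnclosingCircle(q.astype(np.float32));print('rim',cx,cy,r)
# knob from side depth / scene depth
for n,s in [('scene',a),('side',b)]:
    P=cloud(s); m=(P[...,2]>.085)&(P[...,2]<.108)&(np.hypot(P[...,0]-.55,P[...,1]+.335)<.05)
    q=P[m];
    if len(q)<5: print(n,len(q)); continue
    (u,v),(ww,hh),an=cv2.minAreaRect(q[:,:2].astype(np.float32)); print(n,len(q),u,v,ww,hh,an,q[:,2].max())
E
```

```text
tips [0.66770686 0.1221692  0.064     ] [0.66750647 0.07700983 0.064     ]
hub [0.54704139 0.09140256 0.092     ]
[358. 155. 371.  74.] 0.064 174.17640099048606
[353.  32. 328. 192.] 0.063 173.3191998531909
[374. 200. 360. 276.] 0.046 173.52785613930277
[399. 192. 429.  50.] 0.012 173.64034084834418
[330. 195. 318. 271.] 0.047 173.4530329557194
[356. 272. 370. 199.] 0.036 173.338601074482
[315. 268. 327. 195.] 0.035 173.44234074390818
[330. 272. 342. 197.] 0.047 173.59861026867802
[248. 266. 258. 159.] 0.035 173.54953465961805
[416.  99. 403. 159.] 0.096 173.67775190855122
[320. 126. 301. 265.] 0.036 173.5256460046532
[247. 128. 236. 263.] 0.034 173.5010438963637
[337.   1. 323. 102.] 0.035 173.4454332474386
8398 [0.47677517 0.0216445 ] [0.61567369 0.1572731 ] 0.10729325202846446
rim 0.5457038283348083 0.09127217531204224 0.07028283178806305
scene 69 0.5535733699798584 -0.35387614369392395 0.06618717312812805 0.018730435520410538 21.53835105895996 0.10509627970470192
side 103 0.5516369342803955 -0.3541437089443207 0.06451289355754852 0.02396918088197708 22.960229873657227 0.10778291261755202
```

View pics/c4.png

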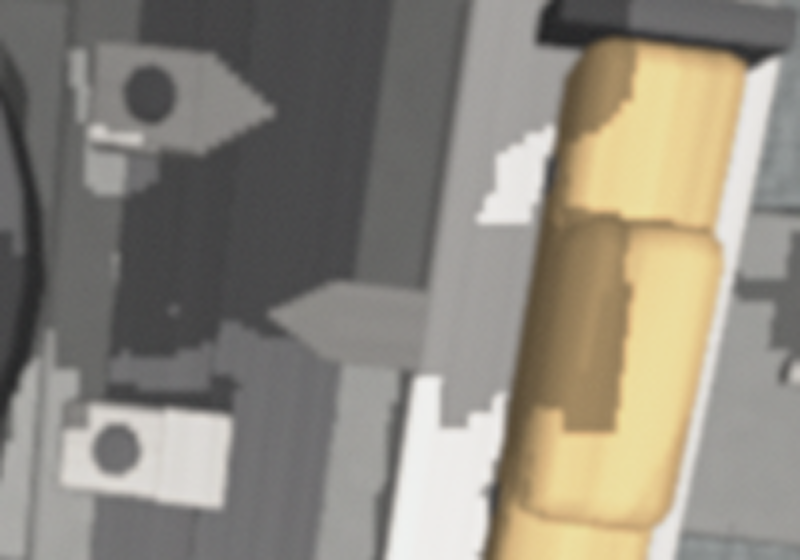

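Station yaw is about -6.5° and the wheel centre is about (0.546, 0.091). The finger is about 44 mm ahead along +y, which is about 4.4 rad clockwise. I'll pre-turn anticlockwise so that one sweep covers it.

step_arm:
  rows:
    - [[0.004,-0.006,0.0],-0.186,0.5]
    - [[0.008,-0.012,0.0],-0.372,0.5]
    - [[0.012,-0.018,0.01],-0.558,0.5]
    - [[0.016,-0.025,0.02],-0.744,0.5]
    - [[0.02,-0.032,0.03],-0.93,0.5]
    - [[0.024,-0.038,0.04],-1.116,0.5]
    - [[0.028,-0.044,0.05],-1.302,0.5]
    - [[0.032,-0.05,0.06],-1.488,0.5]
    - [[0.036,-0.056,0.07],-1.674,0.5]
    - [[0.041,-0.0642,0.08],-1.86,0.5]
    - [[0.041,-0.0642,0.08],-2.046,0.5]
    - [[0.041,-0.0642,0.08],-2.232,0.5]

```text
time_s: 1.65
eef_pos: [0.5854, 0.0409, 0.1509]
tcp_rot: [180.0, -0.0, -141.8]
wrist_force: [-0.1, 0.5, 0.2]
opening: 0.0425
grip_force: 0.0
```

step_arm:
  rows:
    - [[0,0,0],0,0.5]
    - [[0,0,0],0,0.5]

```text
time_s: 1.9
eef_pos: [0.5857, 0.0409, 0.1512]
tcp_rot: [180.0, -0.0, -142.3]
wrist_force: [0.7, 0.2, -0.2]
opening: 0.0427
grip_force: 0.0
```

```bash
python3 - <<'E'
from h import *
s=monitor.get_state(); print(s['q'].round(1),s['eef_pos'],s['tcp_rot'],s['opening'])
R=Rm(s['tcp_rot']); print(R.round(3))
ang=np.degrees(np.arctan2(-R[1,1],-R[0,1])); c=np.array([.5463,.0913]); t=c-.064*R[:2,1]
print('rho',ang,'target',t,'shift tool',R.T@np.r_[t-s['eef_pos'][:2],.086-s['eef_pos'][2]])
E
```

```text
[ 13.2  33.4 -29.4 100.4  20.2  51.6 102.7] [0.58572273 0.04088579 0.15116733] [ 1.79991989e+02 -1.06542677e-02 -1.42328762e+02] 0.04274375565810557
[[-0.792 -0.611 -0.   ]
 [-0.611  0.792 -0.   ]
 [ 0.     0.    -1.   ]]
rho -52.328763163211704 target [0.5854123  0.04064205] shift tool [ 3.82551164e-04 -1.23264591e-05  6.51673987e-02]
```

step_arm:
  rows:
    - [[0,0,0.03],0,0.5]
    - [[0,0,0.05],0,0.5]
    - [[0,0,0.065],0,0.5]
    - [[0,0,0.065],0,0.5]
    - [[0,0,0.065],0,0]
    - [[0,0,0.065],0,0]
    - [[0,0,0.065],0,0]
    - [[0,0,0.065],0,0]

```text
time_s: 2.9
eef_pos: [0.5858, 0.0417, 0.0873]
tcp_rot: [180.0, 0.0, -142.1]
wrist_force: [-3.3, 0.9, 6.1]
opening: 0.0127
grip_force: 57.0
```

```bash
python3 - <<'E'
import numpy as np
R=.064
for k in range(1,13):
    f=.17*k; print([round(R*np.sin(f),4),round(R-R*np.cos(f),4),0],round(f,2))
E
```

```text
[np.float64(0.0108), np.float64(0.0009), 0] 0.17
[np.float64(0.0213), np.float64(0.0037), 0] 0.34
[np.float64(0.0312), np.float64(0.0081), 0] 0.51
[np.float64(0.0402), np.float64(0.0142), 0] 0.68
[np.float64(0.0481), np.float64(0.0218), 0] 0.85
[np.float64(0.0545), np.float64(0.0305), 0] 1.02
[np.float64(0.0594), np.float64(0.0402), 0] 1.19
[np.float64(0.0626), np.float64(0.0506), 0] 1.36
[np.float64(0.0639), np.float64(0.0614), 0] 1.53
[np.float64(0.0635), np.float64(0.0722), 0] 1.7
[np.float64(0.0612), np.float64(0.0829), 0] 1.87
[np.float64(0.0571), np.float64(0.0929), 0] 2.04
```

step_arm:
  rows:
    - [[0.0108,0.0009,0],0.17,0]
    - [[0.0213,0.0037,0],0.34,0]
    - [[0.0312,0.0081,0],0.51,0]
    - [[0.0402,0.0142,0],0.68,0]
    - [[0.0481,0.0218,0],0.85,0]
    - [[0.0545,0.0305,0],1.02,0]
    - [[0.0594,0.0402,0],1.19,0]
    - [[0.0626,0.0506,0],1.36,0]
    - [[0.0639,0.0614,0],1.53,0]
    - [[0.0635,0.0722,0],1.7,0]
    - [[0.0612,0.0829,0],1.87,0]
    - [[0.0571,0.0929,0],2.04,0]

```text
time_s: 4.4
eef_pos: [0.4838, 0.0791, 0.0872]
tcp_rot: [180.0, 0.0, 100.7]
wrist_force: [-2.2, -1.3, 5.1]
opening: 0.0129
grip_force: 56.7
```

```bash
python3 - <<'E'
from h import *
s=monitor.get_state(); print(s['q'].round(1),s['eef_pos'],s['tcp_rot'],s['wrist_force'])
R=Rm(s['tcp_rot']); print('centre',s['eef_pos'][:2]+.064*R[:2,1])
E
```

```text
[-15.9  28.3   1.6 117.9  -1.3  33.9  -2.7] [0.48375975 0.07912627 0.08723738] [1.79965366e+02 2.19713847e-02 1.00673829e+02] [-2.21519022 -1.27904131  5.05607854]
centre [0.54665238 0.09098022]
```

step_arm:
  rows:
    - [[0.0108,0.0009,0],0.17,0]
    - [[0.0213,0.0037,0],0.34,0]
    - [[0.0312,0.0081,0],0.51,0]
    - [[0.0402,0.0142,0],0.68,0]
    - [[0.0481,0.0218,0],0.85,0]
    - [[0.0545,0.0305,0],1.02,0]
    - [[0.0594,0.0402,0],1.19,0]
    - [[0.0626,0.0506,0],1.36,0]
    - [[0.0639,0.0614,0],1.53,0]
    - [[0.0635,0.0722,0],1.7,0]
    - [[0.0612,0.0829,0],1.87,0]
    - [[0.0571,0.0929,0],2.04,0]

```text
time_s: 5.9
eef_pos: [0.5639, 0.1524, 0.0873]
tcp_rot: [180.0, 0.1, -16.2]
wrist_force: [-5.6, -3.9, 9.1]
opening: 0.0129
grip_force: 57.1
```

```bash
python3 - <<'E'
from h import *
s=monitor.get_state(); print(s['q'].round(1),s['eef_pos'],s['tcp_rot'],s['wrist_force'])
R=Rm(s['tcp_rot']); print('centre',s['eef_pos'][:2]+.064*R[:2,1])
w=snap('wrist','wrist1')
cv2.imwrite('pics/w1.png',cv2.resize(cv2.imread('pics/wrist1.png'),None,fx=1.4,fy=1.4))
for p in [(.6686,.1213,.064),(.667+.113*.041,.0772+.994*.041,.064)]: print(proj(w,p))
E
```

```text
[ -42.7   39.4   32.2  105.4  -29.3   43.8 -100.9] [0.56389929 0.15241277 0.08727354] [ 1.79992167e+02  5.80091543e-02 -1.62240826e+01] [-5.6329132  -3.87303564  9.07079293]
centre [0.54601804 0.09096148]
[285.21717669  31.06663519]
[290.24231837  21.98334314]
```

View pics/w1.png

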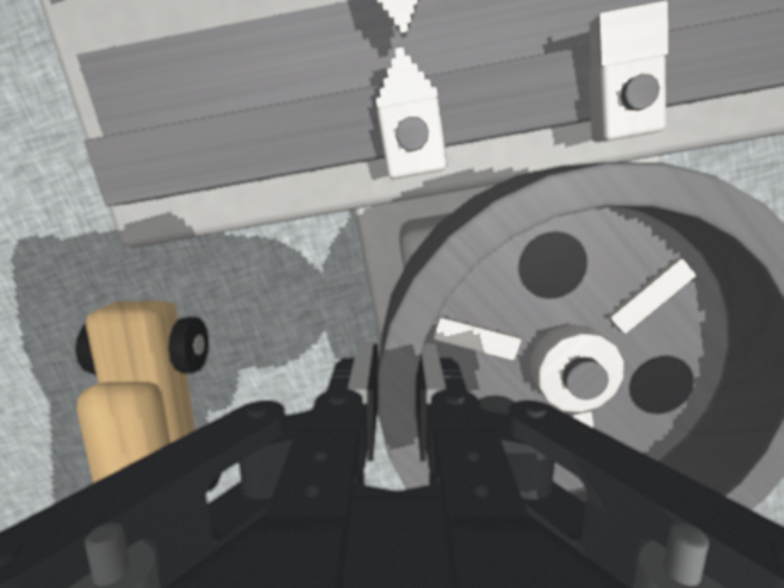

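The finger tip is at about (400,47) in the enlarged picture and the carriage tip at about (403,33). They are nearly lined up, so I'll measure by thresholding the bright blobs.

```bash
python3 - <<'E'
from h import *
w=load('wrist1'); g=cv2.cvtColor(w['image'],cv2.COLOR_RGB2GRAY)
y=np.array([.1132,.9936]);x=np.array([.9936,-.1132])
m=(g>190)
for v in range(0,64,2):
    r=np.where(m[v,255:320])[0]+255
    if len(r):
        pl,pr=ray(w,r[0]-.5,v,.064)[:2],ray(w,r[-1]+.5,v,.064)[:2]
        print(v,r[0],r[-1],'x',(x@(pl+pr)/2).round(4),'yl,yr',(y@pl).round(4),(y@pr).round(4),'mid',(y@(pl+pr)/2).round(4))
E
```

```text
0 270 297 x 0.6635 yl,yr 0.2012 0.1884 mid 0.1948
2 273 296 x 0.6626 yl,yr 0.2 0.189 mid 0.1945
4 274 294 x 0.6618 yl,yr 0.1997 0.1901 mid 0.1949
6 274 294 x 0.661 yl,yr 0.1998 0.1902 mid 0.195
8 278 294 x 0.6601 yl,yr 0.1981 0.1903 mid 0.1942
10 278 292 x 0.6593 yl,yr 0.1983 0.1914 mid 0.1948
12 281 292 x 0.6584 yl,yr 0.197 0.1915 mid 0.1943
14 282 292 x 0.6575 yl,yr 0.1967 0.1916 mid 0.1942
16 282 290 x 0.6568 yl,yr 0.1969 0.1927 mid 0.1948
18 285 290 x 0.6558 yl,yr 0.1956 0.1928 mid 0.1942
20 286 290 x 0.655 yl,yr 0.1953 0.193 mid 0.1941
22 286 289 x 0.6542 yl,yr 0.1954 0.1936 mid 0.1945
34 283 287 x 0.6494 yl,yr 0.1977 0.1953 mid 0.1965
36 282 288 x 0.6485 yl,yr 0.1983 0.195 mid 0.1967
38 282 288 x 0.6477 yl,yr 0.1985 0.1952 mid 0.1968
40 283 292 x 0.6466 yl,yr 0.1981 0.1934 mid 0.1958
42 280 293 x 0.6459 yl,yr 0.1997 0.1931 mid 0.1964
44 280 293 x 0.645 yl,yr 0.1998 0.1932 mid 0.1965
46 280 297 x 0.644 yl,yr 0.2 0.1915 mid 0.1957
48 279 297 x 0.6432 yl,yr 0.2006 0.1916 mid 0.1961
50 277 298 x 0.6423 yl,yr 0.2017 0.1913 mid 0.1965
52 277 302 x 0.6413 yl,yr 0.2019 0.1895 mid 0.1957
54 278 302 x 0.6404 yl,yr 0.2016 0.1896 mid 0.1956
56 275 303 x 0.6396 yl,yr 0.2031 0.1893 mid 0.1962
58 274 306 x 0.6386 yl,yr 0.2038 0.188 mid 0.1959
60 275 307 x 0.6377 yl,yr 0.2034 0.1877 mid 0.1956
62 274 310 x 0.6367 yl,yr 0.2041 0.1863 mid 0.1952
```

The carriage is about 1.7 mm short. I'll give it 0.17 rad more, then measure while still gripping.

step_arm:
  rows:
    - [[0.0057,0.0003,0],0.09,0]
    - [[0.0108,0.0009,0],0.17,0]
    - [[0.0108,0.0009,0],0.17,0]
    - [[0.0108,0.0009,0],0.17,0]
    - [[0.0108,0.0009,0],0.17,0.5]
    - [[0.0108,0.0009,0],0.17,0.5]
    - [[0.0108,0.0009,0],0.17,0.5]
    - [[0.0108,0.0009,-0.05],0.17,0.5]
    - [[0.0108,0.0009,-0.1],0.17,0.5]
    - [[0.0108,0.0009,-0.1],0.17,0.5]

```text
time_s: 7.2
eef_pos: [0.5769, 0.1496, 0.1901]
tcp_rot: [-179.7, -0.3, -25.6]
wrist_force: [-0.6, 0.1, -1.3]
opening: 0.0427
grip_force: 0.0
```

```bash
python3 - <<'E'
from h import *
w=snap('wrist','wrist2'); g=cv2.cvtColor(w['image'],cv2.COLOR_RGB2GRAY)
print(monitor.get_state()['q'].round(1))
c=proj(w,(.6686,.1225,.064)); print(c)
u,v=np.clip(c.astype(int),[60,45],[500,375]); 
cv2.imwrite('pics/w2.png',cv2.resize(w['image'][v-45:v+45,u-60:u+60,::-1],None,fx=6,fy=6,interpolation=cv2.INTER_CUBIC)); print(u-60,v-45)
y=np.array([.1132,.9936]);x=np.array([.9936,-.1132])
n,l,st,ce=cv2.connectedComponentsWithStats((g>190).astype(np.uint8))
for v in range(max(0,int(c[1])-40),int(c[1])+40,2):
    r=np.where(g[v,int(c[0])-30:int(c[0])+30]>190)[0]+int(c[0])-30
    if len(r):
        pl,pr=ray(w,r[0]-.5,v,.064)[:2],ray(w,r[-1]+.5,v,.064)[:2]
        print(v,r[0],r[-1],len(r),'mid',(y@(pl+pr)/2).round(4))
E
```

```text
[ -47.6   33.2   40.3  101.1  -25.7   55.  -112.5]
[265.47117679  90.25391852]
205 45
50 242 268 27 mid 0.195
52 243 268 26 mid 0.1952
54 243 269 27 mid 0.1953
56 244 269 26 mid 0.1954
58 245 270 26 mid 0.1952
60 245 270 26 mid 0.1957
62 246 269 24 mid 0.1962
64 247 270 24 mid 0.196
66 248 269 22 mid 0.1965
68 248 269 22 mid 0.197
70 250 268 19 mid 0.1971
72 251 268 18 mid 0.1972
74 253 268 16 mid 0.197
76 256 268 13 mid 0.1964
78 258 267 10 mid 0.1965
80 260 267 8 mid 0.1963
82 262 266 5 mid 0.1964
84 264 266 3 mid 0.1961
92 266 269 4 mid 0.1963
94 266 271 6 mid 0.1961
96 265 273 9 mid 0.1962
98 265 276 12 mid 0.1956
100 265 278 14 mid 0.1953
102 264 281 18 mid 0.1951
104 264 283 20 mid 0.1948
106 264 285 22 mid 0.1946
108 263 286 24 mid 0.1951
110 263 286 24 mid 0.1956
112 263 287 25 mid 0.1957
114 262 288 27 mid 0.1963
116 262 288 27 mid 0.1968
118 263 289 26 mid 0.1965
120 264 290 16 mid 0.1963
122 265 290 13 mid 0.1964
124 266 291 12 mid 0.1962
126 266 292 13 mid 0.1963
128 267 293 14 mid 0.196
```

View pics/w2.png

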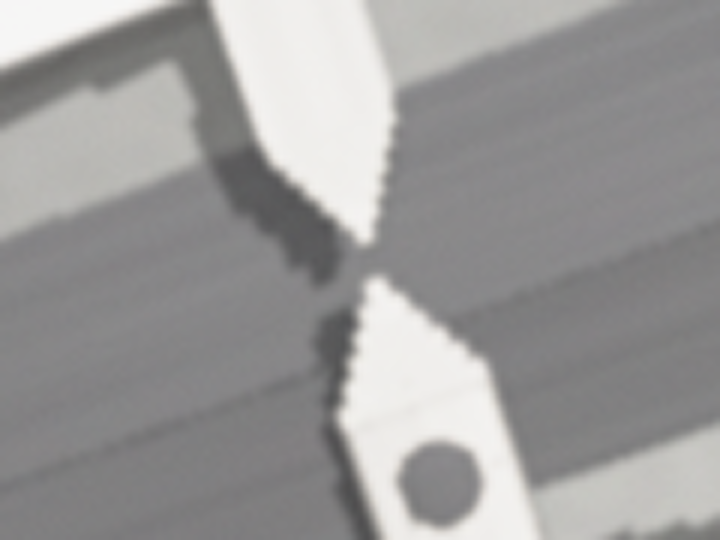

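The tips are lined up to within about 0.5 mm. The arm is clear of the wheel, so I'll move over the switch.

step_arm:
  rows:
    - [[0.018,0.042,-0.03],-0.07,0.5]
    - [[0.036,0.085,-0.05],-0.14,0.5]
    - [[0.054,0.127,-0.05],-0.21,0.6]
    - [[0.071,0.169,-0.05],-0.28,0.7]
    - [[0.089,0.212,-0.05],-0.35,0.7]
    - [[0.106,0.254,-0.05],-0.42,0.7]
    - [[0.124,0.296,-0.05],-0.49,0.7]
    - [[0.142,0.338,-0.05],-0.56,0.7]
    - [[0.16,0.381,-0.05],-0.63,0.7]
    - [[0.177,0.423,-0.05],-0.7,0.7]
    - [[0.195,0.465,-0.05],-0.77,0.7]
    - [[0.195,0.465,-0.05],-0.83,0.7]

```text
time_s: 8.75
eef_pos: [0.5461, -0.3589, 0.2346]
tcp_rot: [180.0, 0.2, 21.7]
wrist_force: [0.6, 1.1, -0.7]
opening: 0.0598
grip_force: 0.0
```

step_arm:
  rows:
    - [[0,0,0],0,0.7]
    - [[0,0,0],0,0.7]
    - [[0,0,0],0,0.7]

```text
time_s: 9.12
eef_pos: [0.5492, -0.3534, 0.2359]
tcp_rot: [-180.0, 0.0, 22.0]
wrist_force: [0.3, -0.2, -0.5]
opening: 0.0596
grip_force: 0.0
```

```bash
python3 - <<'E'
from h import *
w=snap('wrist','wrist3'); s=monitor.get_state(); print(s['q'].round(1))
P=cloud(w); m=(P[...,2]>.09)&(P[...,2]<.106)&(np.hypot(P[...,0]-.552,P[...,1]+.354)<.05)
q=P[m]; print(len(q),q[:,2].max())
(u,v),(ww,hh),an=cv2.minAreaRect(q[:,:2].astype(np.float32)); print(u,v,ww,hh,an)
R=Rm(s['tcp_rot']); print('bar dir in tool',R.T@[np.cos(np.radians(an)),np.sin(np.radians(an)),0]); print(R.T@(np.array([u,v,.078])-s['eef_pos']))
E
```

```text
[  7.3  33.9  32.5  88.8 -19.6  63.1 -23.7]
1313 0.10271023566956955
0.5491103529930115 -0.35669925808906555 0.06410425901412964 0.017742641270160675 21.68124771118164
bar dir in tool [ 9.99986851e-01  5.12796531e-03 -3.27541034e-05]
[-0.00121777  0.00296373  0.15811645]
```

View pics/wrist3.png

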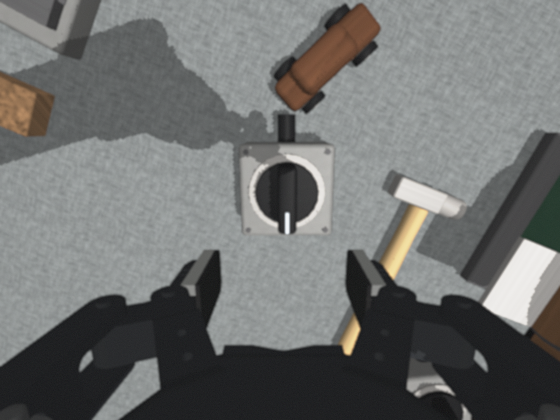

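The knob stands centred under the tool at (287,190), with its bar along tool x. The dark car is at (325,60) and the mallet at (400,220), both clear of the fingers. Descend and grip.

step_arm:
  rows:
    - [[-0.001,0.0025,0.05],0,0.7]
    - [[-0.001,0.0025,0.1],0,0.7]
    - [[-0.001,0.0025,0.135],0,0.7]
    - [[-0.001,0.0025,0.15],0,0.7]
    - [[-0.001,0.0025,0.161],0,0.7]
    - [[-0.001,0.0025,0.161],0,0.7]
    - [[-0.001,0.0025,0.161],0,0]
    - [[-0.001,0.0025,0.161],0,0]
    - [[-0.001,0.0025,0.161],0,0]
    - [[-0.001,0.0025,0.161],0,0]
    - [[-0.001,0.0025,0.161],0,0]

```text
time_s: 10.55
eef_pos: [0.5493, -0.3573, 0.0764]
tcp_rot: [180.0, -0.1, 21.9]
wrist_force: [-1.1, 2.0, 6.4]
opening: 0.0171
grip_force: 58.8
```

step_arm:
  rows:
    - [[0,0,0],0.16,0]
    - [[0,0,0],0.32,0]
    - [[0,0,0],0.48,0]
    - [[0,0,0],0.64,0]
    - [[0,0,0],0.8,0]
    - [[0,0,0],0.96,0]
    - [[0,0,0],1.1,0]
    - [[0,0,0],1.18,0]
    - [[0,0,0],1.24,0]
    - [[0,0,0],1.24,0]
    - [[0,0,0],1.24,0]
    - [[0,0,0],1.24,0]

```text
time_s: 12.05
eef_pos: [0.5493, -0.3572, 0.0764]
tcp_rot: [180.0, -0.0, -48.8]
wrist_force: [-2.1, 1.5, 7.2]
opening: 0.0165
grip_force: 65.9
```

```bash
python3 - <<'E'
from h import *
s=monitor.get_state(); print(s['q'].round(1),s['tcp_rot'],s['wrist_torque'],s['opening'])
P={}
for n in ['scene','side']:
    P=cloud(snap(n,n+'4')); m=(P[...,2]>.068)&(P[...,2]<.085)&(np.hypot(P[...,0]-.549,P[...,1]+.357)<.036)
    q=P[m][:,:2].astype(np.float32); print(n,len(q),cv2.minAreaRect(q) if len(q)>5 else '')
E
```

```text
[  0.9  50.3  44.   94.7 -42.1  52.8 -77.6] [ 1.79966803e+02 -3.78025834e-02 -4.88281141e+01] [0.18336976 0.4761725  1.61075153] 0.016526504790802223
scene 65 ((0.5582687854766846, -0.35028401017189026), (0.026310548186302185, 0.06468469649553299), 34.60647201538086)
side 53 ((0.5456005334854126, -0.3454663157463074), (0.05913453921675682, 0.04625586420297623), 34.70555877685547)
```

The torque rose to 1.6 N m against the 0.16 N m spring, and the tool turned 1.23 rad, so the switch is at its stop. Next I'll return it gripped, then release and lift.

step_arm:
  rows:
    - [[0,0,0],-0.16,0]
    - [[0,0,0],-0.32,0]
    - [[0,0,0],-0.48,0]
    - [[0,0,0],-0.64,0]
    - [[0,0,0],-0.8,0]
    - [[0,0,0],-0.96,0]
    - [[0,0,0],-1.12,0]
    - [[0,0,0],-1.22,0]
    - [[0,0,0],-1.22,0]
    - [[0,0,0],-1.22,0]

```text
time_s: 13.4
eef_pos: [0.5493, -0.3573, 0.0764]
tcp_rot: [180.0, -0.1, 20.7]
wrist_force: [-1.0, 1.6, 6.5]
opening: 0.0168
grip_force: 59.2
```

step_arm:
  rows:
    - [[0,0,0],0,0.7]
    - [[0,0,0],0,0.7]
    - [[0,0,0],0,0.7]
    - [[0,0,0],0,0.7]
    - [[0,0,-0.05],0,0.7]
    - [[0,0,-0.1],0,0.7]
    - [[0,0,-0.15],0,0.7]
    - [[0,0,-0.16],0,0.7]
    - [[0,0,-0.16],0,0.7]
    - [[0,0,-0.16],0,0.7]

```text
time_s: 14.65
eef_pos: [0.5481, -0.3563, 0.2334]
tcp_rot: [-179.9, 0.1, 20.8]
wrist_force: [-0.1, -0.5, -0.1]
opening: 0.06
grip_force: 0.0
```

```bash
python3 - <<'E'
from h import *
w=snap('wrist','wrist5'); s=monitor.get_state(); print(s['time_s'],s['wrist_force'])
P=cloud(w); m=(P[...,2]>.09)&(P[...,2]<.106)&(np.hypot(P[...,0]-.552,P[...,1]+.354)<.05)
print(cv2.minAreaRect(P[m][:,:2].astype(np.float32)))
a,b=load('scene0'),snap('scene','scene5')
a4=cv2.cvtColor(a['image'],cv2.COLOR_RGB2BGR)[210:290,245:365];b4=cv2.cvtColor(b['image'],cv2.COLOR_RGB2BGR)
b4=b4[210:290,245:365]
cv2.imwrite('pics/f.png',cv2.resize(b4,None,fx=6,fy=6,interpolation=cv2.INTER_CUBIC))
E
```

```text
14.7 [-0.93671423 -0.36208236 -0.75108455]
((0.5495453476905823, -0.3563487231731415), (0.06309114396572113, 0.018007325008511543), 21.92858123779297)
```

View pics/f.png

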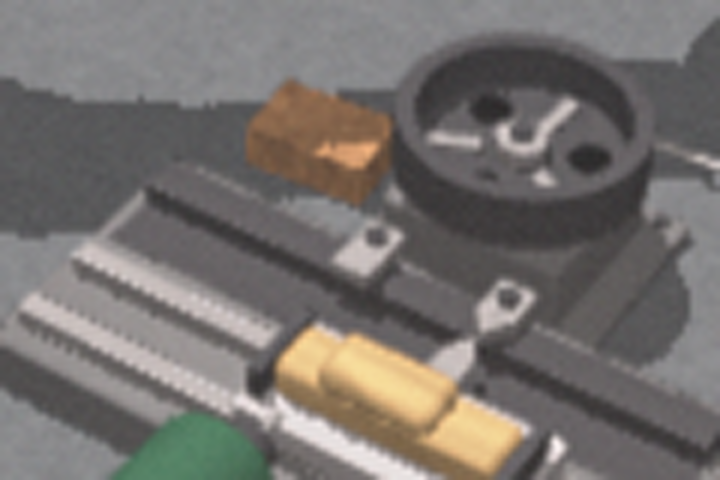

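The carriage pointer still meets the pointed finger, at (475,345) in the crop. The switch bar is back at 21.9°, which is its rest angle, and the arm touches nothing.

```bash
python3 -c "
from station import job_done
print(job_done())"
```

```text
the job is handed in; nothing more can be done
None
```

The job is handed in: the carriage pointer lined up with the pointed finger to within about 0.5 mm by the wrist camera, the start switch was then twisted to its stop and sprang back to rest, and the arm ended clear of everything at 14.7 s; the hand-in returned no verdict.

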